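# Put the simulator's gear lever into third

### The job

The gear lever of the driving-simulator shifter has been left somewhere in the left-hand lane of its gate, the lane of first and second gear. Push it with the fingertips, through neutral, fully home into third gear, the middle slot of the row away from the robot, and leave it there. Do not force the lever hard against its gate or stops, do not run it into either of the right-hand slots on the way, and leave the other things on the bench where they stand.

Things in the scene. Friction and masses are not known exactly. Their poses are not given: they have to be found in the camera images.
- shifter: gear shifter fixed on the bench: aluminium base plate 220 x 160 x 10 mm, on it a grey steel housing 130 x 100 mm with a steel gate plate on top and the gear lever standing out of it. Origin: centre of the base plate's underside, on the bench, below the lever's pivot. x points forward (the long way, away from the robot, turned up to 0.45 rad either way), y to the shifter's left, z up.
- gate (a point): centre of the gate plate's upper face, 120 mm above the bench; axes as the shifter's. Plate 4 mm thick. Three lanes along x, 13 mm wide, x = -36 to +36 mm, centred at y = +20 mm (left: first in front, second behind), 0 (third in front, fourth behind), -20 mm (fifth, reverse), joined at x = 0 by a 13 mm wide neutral channel along y; between lanes, tongues 7 mm wide with rounded tips.
- third (a point): a point in the third-gear slot at the gate's upper face, 30 mm in front of the gate's centre: the lever's shaft passes here when third is fully home.
- pivot (a point): the lever's pivot (a gimbal in the housing), 40 mm above the bench, 80 mm below the gate's upper face. The lever is a 10 mm steel shaft that always passes through it and can change lanes only in neutral. Axes as the shifter's.
- knob (a point): centre of the lever's black ball knob, 46 mm in diameter, 195 mm from the pivot. With s = select, t = shift it lies in the shifter's frame at x = 0.195 sin t, y = 0.195 sin s cos t, z = 0.040 + 0.195 cos s cos t (m): 235 mm above the bench upright, 218 mm at the steepest. Nothing else near it rises above 150 mm.
- shift (a joint): fore-and-aft angle of the lever, rad: 0 is neutral, positive leans forward (shifter's +x), end stops at -0.34 and +0.34. Stays where it is left (no spring); takes about 4 to 5 N at the knob to move.
- select (a joint): cross-gate angle, rad: 0 is the middle lane, +0.25 the left, -0.25 the right; positive leans to the shifter's left (+y); stops at -0.27 and +0.27. Stays where left (no spring); about 4 N at the knob moves it, and only with shift within about 0.05 of 0, else the gate's tongues stop it. Rounded tongue tips lead the lever into a lane from up to 0.05 rad beside its centre.
- screwdriver: loose screwdriver lying on the bench beside the shifter, about 200 mm long. To be left alone. Origin: its middle, on the bench.
- mug: loose white mug, 80 mm in diameter, 92 mm high. To be left alone. Origin: centre of its underside.
- cleaner_can: loose can, 54 mm in diameter, 140 mm high. To be left alone. Origin: centre of its underside.
- spare_knob: loose spare aluminium gear knob, 44 mm in diameter, 55 mm high, standing on the bench. To be left alone. Origin: centre of its underside.

How it is judged:
By the outcome, as a careful person would: the job done as asked, in the order asked, and still so for the second after the job is handed in, with the robot touching nothing.
It also fails if it takes over 51 s, if anything falls off the work surface, if the arm or the gripper's body presses on something with over 40 N, if the wrist force passes 120 N, or if a joint passes its speed limit or range.

### The arm

A 6-joint arm with a two-finger parallel gripper is mounted at the origin on the work surface. World frame = base frame: x ahead of the robot, y to its left, z up, the work surface at z = 0. Lengths are in m, angles in rad, forces in N, time in s.
With the tool pointing down it reaches from about 0.25 to 0.725 m from the base axis. Payload 4 kg.
Tool frame: the origin (TCP) lies on the centre line of the jaws, within the pads' length; the fingertips stand 14 mm ahead of it and the grasp point (between the pads) lies 5 mm behind it; z points along the fingers, x is the direction in which the jaws open and shut, and the axes are right-handed (so a half turn about z gives the same grasp; the last joint's range is limited). The gripper opens to 85 mm and grips with 20 to 120 N. Pads are 22 mm wide; open, the fingers measure 114 mm over their backs; the gripper's body (76 mm by 85 mm) begins 54 mm behind the grasp point. The pads swing forward as they close: fully open they stand 13 mm farther back than shut.
Start: joints at [-1.22, 0.241, 0.005, 1.335, 0, 1.571], TCP at [0.172, -0.47, 0.245] pointing down, gripper open.
Joint ranges: [-2.72, 2.72], [-1.05, 1.87], [-1.09, 1.28], [-1.99, 2.15], [-1.42, 1.44], [-3.14, 3.14]. Speed limits (rad/s): [2.79, 2.79, 3.14, 3.14, 3.14, 3.14].

### API

Orientations are given as a unit quaternion [x, y, z, w].
In Python, from workcell import bot gives the robot as it stands.
- The arm moves only by the tool play_rows, never from a script. Its argument "motion" is a list of rows, each an object with "fingers": the closure, from -1 (fully open) to 1 (shut), so that 0 is half open; "translation": the shift along the tool's x, y, z in cm, a list of three; "roll": the turn about the tool's z in degrees. A call has 1 to 20 rows; each row is the pose to reach, as a shift and turn from the pose commanded when the call began, along the tool's axes at that moment; what a row does not reach only later rows make up. A row lasts 1/12 s, in which the tool goes at most 41.7 mm and 7.16 degrees, less where a joint would pass 70% of its speed; a pose out of reach is approached as far as the arm can. A call with a gripper value outside its range is refused whole. The fingers move at their own pace and stop on an object; the grip force is fixed at half the most. Time passes only in rows, so rows that repeat a pose let the fingers close. It gives the time, the measured TCP pose, the force and the opening at its end, in the units of the state.
- bot.get_obs(): the state, without advancing time (a new reading comes with each control period).
- bot.camera(name): name is "side" or "top"; returns a dict with "pixels" (400x640x3 uint8, red, green, blue), "intrinsics" (3x3 intrinsics, pixels), "world_to_cam" (4x4, takes a point from world to camera coordinates). Camera axes: x right, y down, z forward; pixel columns grow to the right and rows downward; lengths in m; the calibration is good to about 2 mm. A picture is of the moment at which its call begins. There is no depth.
- bot.job_done(): hands the job in, once; it reports no verdict.
The state is a dict: "clock": time; "joint_pos": joint angles; "joint_vel": joint speeds; "tau": joint torques, N m; "eef_pos": TCP position; "tool_rot": TCP orientation; "ft_force": force on the tool from outside, world axes, zero at the start; "ft_torque": the same for the moment, N m; "grip_width": finger opening in m.
Only numpy, scipy, OpenCV 4.12 (cv2) and the standard library are available. Lean on these libraries where they do the work, as an engineer would, in place of code of your own. Each camera call takes 0.05 s, during which the arm holds its last target. There are 200 camera calls.

## Working session

There is one attempt and no reset: what is moved stays moved. The work goes in short steps, Python scripts to look and compute and a tool call to move; the robot and the scene stay as the last step left them, time stands still between calls to the robot, and variables do not carry over. Pictures are saved under pics/ and viewed, about 8 in all and at most 12, crops included, and the job is handed in when it is done.

Besides the shell and the picture viewer there is one more tool, called after "Call:" by a JSON object that holds its "name" and its "arguments", one argument or row to a line. play_rows: Moves the arm, as the interface text tells. Its arguments: {"type":"object","properties":{"motion":{"type":"array","items":{"type":"object","properties":{"fingers":{"type":"number"},"translation":{"type":"array","items":{"type":"number"}},"roll":{"type":"number"}}}}},"required":["motion"]}

```bash
mkdir -p pics
python3 - <<'E'
from workcell import bot
import cv2,numpy as np
o=bot.get_obs();print({k:np.round(v,3).tolist() for k,v in o.items()})
for n in("top","side"):
    c=bot.camera(n);cv2.imwrite(f"pics/{n}0.png",c["pixels"][:,:,::-1]);print(n,np.round(c["intrinsics"],1).tolist(),np.round(c["world_to_cam"],3).tolist())
E
```

```text
{'clock': 0.0, 'joint_pos': [-1.22, 0.241, 0.004, 1.335, 0.0, 1.571], 'joint_vel': [-0.0, 0.001, 0.001, 0.001, 0.0, -0.002], 'tau': [0.001, -37.232, 25.24, 0.017, -0.0, -0.0], 'eef_pos': [0.172, -0.469, 0.244], 'tool_rot': [0.82, -0.573, -0.001, -0.001], 'ft_force': [0.165, 0.05, -0.67], 'ft_torque': [-0.071, 0.014, -0.038], 'grip_width': 0.086}
top [[405.8, 0.0, 320.1], [0.0, 405.8, 206.5], [0.0, 0.0, 1.0]] [[-0.024, -0.999, -0.031, 0.066], [-0.988, 0.028, -0.15, 0.594], [0.15, 0.027, -0.988, 0.913], [0.0, 0.0, 0.0, 1.0]]
side [[491.0, 0.0, 317.3], [0.0, 491.0, 204.8], [0.0, 0.0, 1.0]] [[-0.834, -0.551, -0.015, 0.503], [-0.412, 0.642, -0.647, 0.296], [0.367, -0.534, -0.762, 1.002], [0.0, 0.0, 0.0, 1.0]]
```

View pics/top0.png

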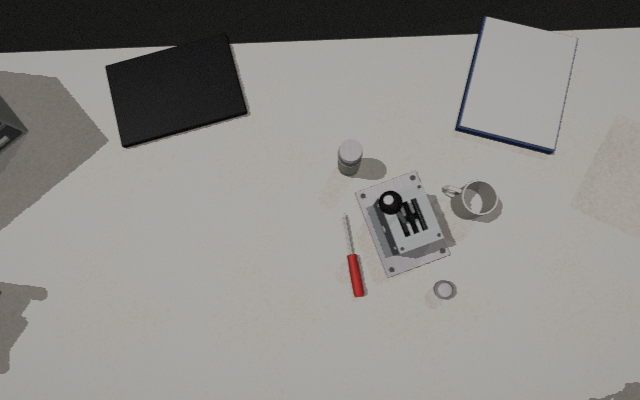

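View pics/side0.png

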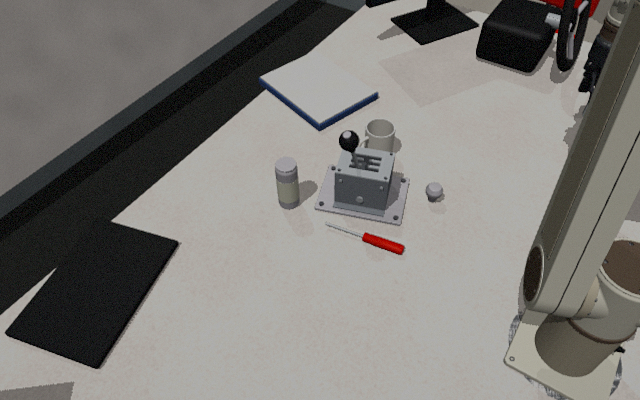

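The top view shows the shifter at about (403,222), turned to the left, with the knob at (390,202) leaning forward in the left lane (first gear side). The can is at (349,157), the mug at (479,198), the screwdriver at (353,260) and the spare knob at (445,290). In the side view the knob is at (349,140).

```bash
cat > h.py <<'E'
from workcell import bot
import cv2,numpy as np
def ray(c,uv):
    K,T=c["intrinsics"],np.array(c["world_to_cam"]);R=T[:3,:3]
    return -R.T@T[:3,3], R.T@np.linalg.solve(K,[uv[0],uv[1],1])
def onz(c,uv,z):
    o,d=ray(c,uv);return o+d*(z-o[2])/d[2]
def proj(c,p):
    q=c["intrinsics"]@(c["world_to_cam"]@np.r_[p,1])[:3];return q[:2]/q[2]
def tri(a,ua,b,ub):
    o1,d1=ray(a,ua);o2,d2=ray(b,ub);s=np.linalg.lstsq(np.c_[d1,-d2],o2-o1,rcond=None)[0]
    p,q=o1+s[0]*d1,o2+s[1]*d2;return (p+q)/2,np.linalg.norm(p-q)
def knobblob(c,guess,r=22,thr=45):
    g=c["pixels"].max(2);m=(g<thr).astype(np.uint8)
    u,v=map(int,guess);k=np.zeros_like(m);k[v-r:v+r,u-r:u+r]=1
    m=cv2.morphologyEx(m*k,cv2.MORPH_OPEN,cv2.getStructuringElement(cv2.MORPH_ELLIPSE,(9,9)))
    n,l,s,_=cv2.connectedComponentsWithStats(m);i=1+s[1:,4].argmax()
    pts=cv2.findContours((l==i).astype(np.uint8),0,1)[0][0];return cv2.minEnclosingCircle(pts)
E
python3 - <<'E'
from h import *
t,s=bot.camera("top"),bot.camera("side")
kt,ks=knobblob(t,(390,202)),knobblob(s,(349,140));print(kt,ks,tri(t,kt[0],s,ks[0]))
# base plate: bright-neutral vs bench hard; use crop to read corners
a=cv2.resize(t["pixels"][150:300,340:500,::-1],None,fx=5,fy=5,interpolation=cv2.INTER_CUBIC)[:600]
cv2.imwrite("pics/tc.png",a)
E
```

```text
((392.0, 206.0), 10.000100135803223) ((348.73077392578125, 142.1703338623047), 8.920525550842285) (array([ 0.57017438, -0.09054265,  0.2197111 ]), np.float64(0.008498890623897906))
```

View pics/tc.png

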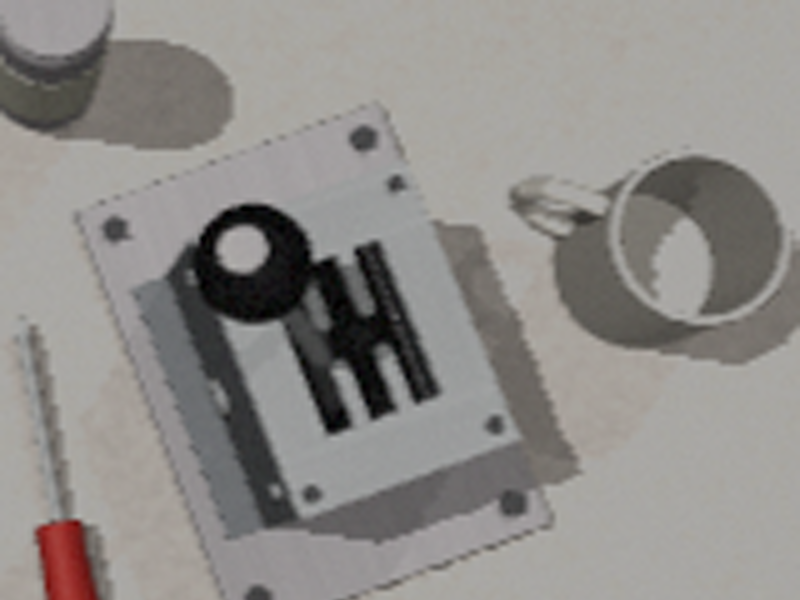

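The crop shows the knob circle at crop (254,263), r≈58. The base screws are at (115,229), (363,139), (513,503) and (258,597). The gate screws are at (397,184), (494,425) and (312,494). The rear part of the left lane is empty, so the lever is in first.

Run:
```python
from h import *
t,s=bot.camera("top"),bot.camera("side")
f=lambda p:((p[0]+.5)/5-.5+340,(p[1]+.5)/5-.5+150)
B=np.array([onz(t,f(p),.012) for p in[(115,229),(363,139),(513,503),(258,597)]])
G=np.array([onz(t,f(p),.121) for p in[(397,184),(494,425),(312,494)]])
R=np.array([onz(t,f(p),.119) for p in[(369,247),(426,398)]])
print(B.round(4),B.mean(0).round(4));print(G.round(4),((G[0]+G[2])/2).round(4))
yaw=lambda d:np.arctan2(d[1],d[0])
print("yaws",yaw(B[0]-B[3]),yaw(B[1]-B[2]),yaw(B[0]-B[1])-np.pi/2,yaw(G[0]-G[1]),yaw(G[2]-G[1])-np.pi/2,yaw(R[0]-R[1]))
c=(B.mean(0)+(G[0]+G[2])/2)/2;y=np.mean([yaw(B[0]-B[3]),yaw(B[1]-B[2]),yaw(G[0]-G[1]),yaw(B[0]-B[1])-np.pi/2,yaw(G[2]-G[1])-np.pi/2])
print("c,yaw",c,y)
M=np.array([[np.cos(y),-np.sin(y)],[np.sin(y),np.cos(y)]])
for z in(.22,.225,.23,.235):
    k=onz(t,f((254,263)),z);print(z,k.round(4),(M.T@(k-c)[:2]).round(4))
kt=f((254,263));ks=knobblob(s,(349,140),thr=70)
print(ks,tri(t,kt,s,ks[0]))
for tt in(.1,.2,.3,.34):
    p=np.r_[c[:2]+M@[.195*np.sin(tt),.195*np.sin(.25)*np.cos(tt)],.04+.195*np.cos(.25)*np.cos(tt)];print(tt,p.round(4),proj(t,p),kt,proj(s,p))
for n,uv,z in(("mug",(340+695/5,150+238/5),.092),("can",(340+55/5,150+15/5),.14)):
    p=onz(t,uv,z);print(n,p.round(3),(M.T@(p-c)[:2]).round(3))
```

```text
[[ 0.6254 -0.0535  0.012 ]
 [ 0.6666 -0.1766  0.012 ]
 [ 0.4872 -0.2374  0.012 ]
 [ 0.4458 -0.1142  0.012 ]] [ 0.5563 -0.1454  0.012 ]
[[ 0.6223 -0.1678  0.121 ]
 [ 0.5165 -0.2025  0.121 ]
 [ 0.4892 -0.1238  0.121 ]] [ 0.5558 -0.1458  0.121 ]
yaws 0.3263543111544375 0.3267891930633996 0.3234801971326229 0.31747539687415066 0.33405921518458004 0.2994095133455861
c,yaw [ 0.55601829 -0.14561644  0.0665    ] 0.32563166268183813
0.22 [ 0.5737 -0.0896  0.22  ] [0.0347 0.0474]
0.225 [ 0.5729 -0.0889  0.225 ] [0.0342 0.0483]
0.23 [ 0.5722 -0.0881  0.23  ] [0.0337 0.0493]
0.235 [ 0.5714 -0.0874  0.235 ] [0.0332 0.0502]
((349.2035217285156, 141.49497985839844), 9.538436889648438) (array([ 0.57335879, -0.0893862 ,  0.22181306]), np.float64(0.0001841915129776408))
0.1 [ 0.5591 -0.0939  0.228 ] [393.65147465 209.07782353] (390.4, 202.2) [355.85715997 140.58253106]
0.2 [ 0.5776 -0.0884  0.2252] [390.05307549 199.78427211] (390.4, 202.2) [347.35203364 139.91224215]
0.3 [ 0.5959 -0.0835  0.2205] [386.68486457 190.90889766] (390.4, 202.2) [339.14194795 139.75852142]
0.34 [ 0.6031 -0.0817  0.2181] [385.41326637 187.50649731] (390.4, 202.2) [335.96566512 139.84008384]
mug [ 0.599 -0.305  0.092] [-0.011 -0.165]
can [ 0.697 -0.022  0.14 ] [0.173 0.072]
```

Call:
{"name": "play_rows", "arguments": {
  "motion": [
    {"fingers": 1, "translation": [0, 0, -2], "roll": 1.4},
    {"fingers": 1, "translation": [0, 0, -4], "roll": 1.4},
    {"fingers": 1, "translation": [0, 0, -5.5], "roll": 1.4},
    {"fingers": 1, "translation": [0, 0, -5.5], "roll": 1.4},
    {"fingers": 1, "translation": [0, 0, -5.5], "roll": 1.4},
    {"fingers": 1, "translation": [0, 0, -5.5], "roll": 1.4},
    {"fingers": 1, "translation": [0, 0, -5.5], "roll": 1.4},
    {"fingers": 1, "translation": [0, 0, -5.5], "roll": 1.4}
  ]
}}

```text
clock: 0.97
eef_pos: [0.1716, -0.469, 0.2991]
tool_rot: [0.813, -0.583, -0.001, -0.001]
ft_force: [-0.6, -0.3, -0.4]
grip_width: -0.0001
```

```bash
cat >> h.py <<'E'
C=np.array([.5560,-.1456]);Y=.3256
M=np.array([[np.cos(Y),-np.sin(Y)],[np.sin(Y),np.cos(Y)]])
def st(goal=None):
    from scipy.spatial.transform import Rotation as Ro
    o=bot.get_obs();p=np.array(o["eef_pos"]);R=Ro.from_quat(o["tool_rot"]).as_matrix()
    print("t",round(o["clock"],2),"TCP shifter",(M.T@(p[:2]-C)).round(4),"z",p[2].round(4),"F shifter",(M.T@np.array(o["ft_force"])[:2]).round(1),"Fz",round(o["ft_force"][2],1),"grip",o["grip_width"],"xang-(-y)",np.degrees(np.arctan2(R[1,0],R[0,0])-Y+np.pi/2).round(2))
    if goal is not None:
        g=np.r_[C+M@np.array(goal[:2]),goal[2]];print("move cm",(R.T@(g-p)*100).round(2))
E
python3 -c "
from h import *
st((.09,.048,.30))"
```

```text
t 0.97 TCP shifter [-0.4676 -0.1834] z 0.2991 F shifter [-0.6 -0.1] Fz -0.4 grip -8.587953550249464e-05 xang-(-y) 0.04
move cm [-2.310e+01 -5.578e+01 -4.000e-02]
```

Call:
{"name": "play_rows", "arguments": {
  "motion": [
    {"fingers": 1, "translation": [-1, -2.5, 0], "roll": 0},
    {"fingers": 1, "translation": [-2.5, -6, 0], "roll": 0},
    {"fingers": 1, "translation": [-4, -9.5, 0], "roll": 0},
    {"fingers": 1, "translation": [-5.5, -13, 0], "roll": 0},
    {"fingers": 1, "translation": [-7, -16.5, 0], "roll": 0},
    {"fingers": 1, "translation": [-8.5, -20, 0], "roll": 0},
    {"fingers": 1, "translation": [-10, -23.5, 0], "roll": 0},
    {"fingers": 1, "translation": [-11.5, -27, 0], "roll": 0},
    {"fingers": 1, "translation": [-13, -30.5, 0], "roll": 0},
    {"fingers": 1, "translation": [-14.5, -34, 0], "roll": 0},
    {"fingers": 1, "translation": [-16, -37.5, 0], "roll": 0},
    {"fingers": 1, "translation": [-17.5, -41, 0], "roll": 0},
    {"fingers": 1, "translation": [-19, -44.5, 0], "roll": 0},
    {"fingers": 1, "translation": [-20.5, -48, 0], "roll": 0},
    {"fingers": 1, "translation": [-21.8, -51.5, 0], "roll": 0},
    {"fingers": 1, "translation": [-22.7, -54, 0], "roll": 0},
    {"fingers": 1, "translation": [-23.1, -55.8, 0], "roll": 0},
    {"fingers": 1, "translation": [-23.1, -55.8, 0], "roll": 0},
    {"fingers": 1, "translation": [-23.1, -55.8, 0], "roll": 0},
    {"fingers": 1, "translation": [-23.1, -55.8, 0], "roll": 0}
  ]
}}

```text
clock: 2.63
eef_pos: [0.6257, -0.0721, 0.2995]
tool_rot: [0.813, -0.583, -0.001, 0.001]
ft_force: [0.5, 0.6, -0.1]
grip_width: 0.0001
```

```bash
python3 -c "
from h import *
st((.09,.048,.224))
for n in('top','side'):
    c=bot.camera(n)['pixels']
    a=c[130:280,320:480] if n=='top' else c[60:220,270:430]
    cv2.imwrite('pics/%s1.png'%n,cv2.resize(a[:,:,::-1],None,fx=3.5,fy=3.5,interpolation=cv2.INTER_CUBIC))
"
```

```text
t 2.63 TCP shifter [0.0895 0.0473] z 0.2995 F shifter [0.7 0.4] Fz -0.1 grip 8.136730264586953e-05 xang-(-y) 0.03
move cm [-0.07 -0.06  7.55]
```

View pics/side1.png

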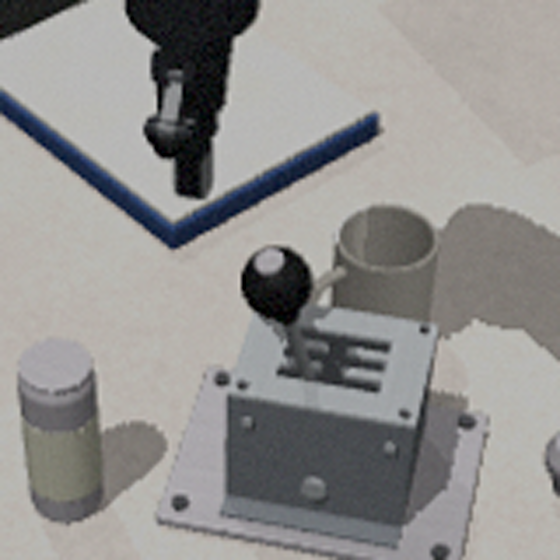

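The side crop shows the closed fingers above and in front of the knob, tip at (192,190) and knob at (276,284). The space below them is clear. The linkage knuckles stick out along tool x, so I'll push only with the tool-y sides.

Call:
{"name": "play_rows", "arguments": {
  "motion": [
    {"fingers": 1, "translation": [-0.1, 0, 2], "roll": 0},
    {"fingers": 1, "translation": [-0.1, 0, 4], "roll": 0},
    {"fingers": 1, "translation": [-0.1, 0, 6], "roll": 0},
    {"fingers": 1, "translation": [-0.1, 0, 7.3], "roll": 0},
    {"fingers": 1, "translation": [-0.1, 0, 7.5], "roll": 0},
    {"fingers": 1, "translation": [-0.1, 0.6, 7.5], "roll": 0},
    {"fingers": 1, "translation": [-0.1, 1.2, 7.5], "roll": 0},
    {"fingers": 1, "translation": [-0.1, 1.6, 7.5], "roll": 0},
    {"fingers": 1, "translation": [-0.1, 1.9, 7.5], "roll": 0},
    {"fingers": 1, "translation": [-0.1, 2.2, 7.5], "roll": 0},
    {"fingers": 1, "translation": [-0.1, 2.5, 7.5], "roll": 0},
    {"fingers": 1, "translation": [-0.1, 2.8, 7.5], "roll": 0},
    {"fingers": 1, "translation": [-0.1, 3.1, 7.5], "roll": 0},
    {"fingers": 1, "translation": [-0.1, 3.4, 7.5], "roll": 0},
    {"fingers": 1, "translation": [-0.1, 3.7, 7.5], "roll": 0},
    {"fingers": 1, "translation": [-0.1, 3.9, 7.5], "roll": 0},
    {"fingers": 1, "translation": [-0.1, 4.0, 7.5], "roll": 0},
    {"fingers": 1, "translation": [-0.1, 4.0, 7.5], "roll": 0}
  ]
}}

```text
clock: 4.23
eef_pos: [0.59, -0.0831, 0.2271]
tool_rot: [0.813, -0.583, 0.002, -0.002]
ft_force: [4.7, 2.2, 4.6]
grip_width: 0.0
```

```bash
python3 -c "
from h import *
st((.034,.048,.224))
c=bot.camera('side')['pixels']
cv2.imwrite('pics/side2.png',cv2.resize(c[60:220,270:430][:,:,::-1],None,fx=3.5,fy=3.5,interpolation=cv2.INTER_CUBIC))
"
```

```text
t 4.23 TCP shifter [0.0522 0.0483] z 0.2271 F shifter [5.1 0.6] Fz 4.6 grip 3.4465615531040576e-05 xang-(-y) 0.09
move cm [0.03 1.82 0.3 ]
```

View pics/side2.png

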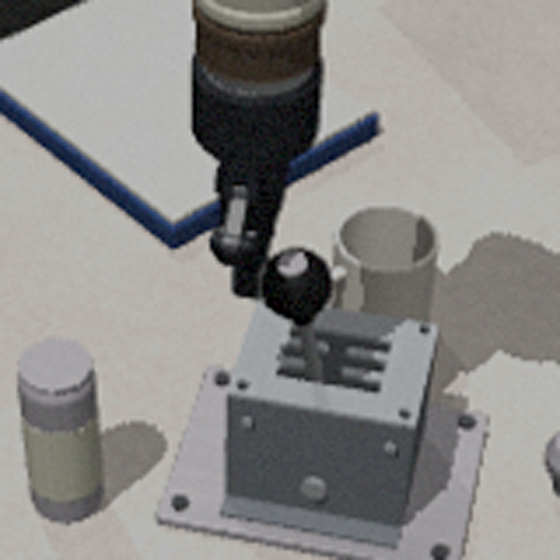

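The knob is now at crop (297,286), so shift is about 0.11. The finger is in clean contact at about 5 N. I'll keep pushing to neutral.

Call:
{"name": "play_rows", "arguments": {
  "motion": [
    {"fingers": 1, "translation": [0, 0.3, 0], "roll": 0},
    {"fingers": 1, "translation": [0, 0.6, 0], "roll": 0},
    {"fingers": 1, "translation": [0, 0.9, 0], "roll": 0},
    {"fingers": 1, "translation": [0, 1.2, 0], "roll": 0},
    {"fingers": 1, "translation": [0, 1.5, 0], "roll": 0},
    {"fingers": 1, "translation": [0, 1.8, 0], "roll": 0},
    {"fingers": 1, "translation": [0, 2.0, 0], "roll": 0},
    {"fingers": 1, "translation": [0, 2.0, 0], "roll": 0}
  ]
}}

```text
clock: 4.95
eef_pos: [0.5696, -0.09, 0.2261]
tool_rot: [0.813, -0.583, 0.001, -0.001]
ft_force: [4.1, 1.8, 3.8]
grip_width: 0.0001
```

```bash
python3 -c "
from h import *
st((.034,.048,.224))
c=bot.camera('side')
cv2.imwrite('pics/side3.png',cv2.resize(c['pixels'][100:200,300:420][:,:,::-1],None,fx=5,fy=5,interpolation=cv2.INTER_CUBIC))
for s,t in((.25,-.05),(.25,0),(.25,.05),(.25,.1),(0,0)):
    p=np.r_[C+M@[.195*np.sin(t),.195*np.sin(s)*np.cos(t)],.04+.195*np.cos(s)*np.cos(t)]
    print(s,t,((proj(c,p)+.5-[300,100])*5-.5).round(1))
"
```

```text
t 4.95 TCP shifter [0.0307 0.0484] z 0.2261 F shifter [4.4 0.4] Fz 3.8 grip 5.385266372618002e-05 xang-(-y) 0.06
move cm [ 0.04 -0.33  0.21]
0.25 -0.05 [346.5 214.8]
0.25 0 [324.7 210.9]
0.25 0.05 [302.9 207.6]
0.25 0.1 [281.3 204.9]
0 0 [346.4 130.1]
```

View pics/side3.png

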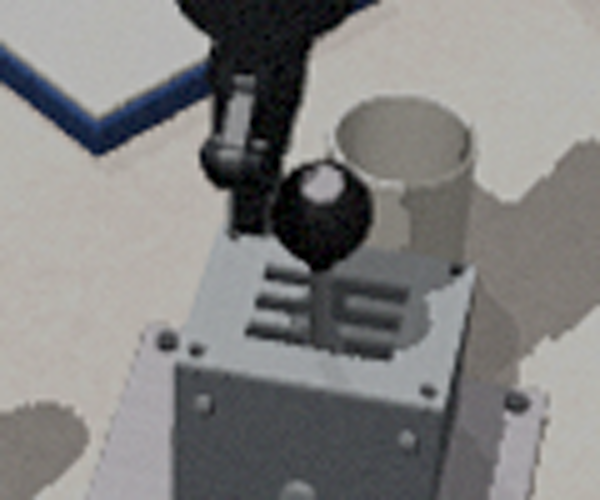

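Knob at crop (322,213) against the (325,211) predicted for shift = 0, so the lever is in neutral. Next I back off and go round to the left side.

Call:
{"name": "play_rows", "arguments": {
  "motion": [
    {"fingers": 1, "translation": [0, -1, 0], "roll": 0},
    {"fingers": 1, "translation": [0, -2.5, 0], "roll": 0},
    {"fingers": 1, "translation": [0, -4, 0], "roll": 0},
    {"fingers": 1, "translation": [-2, -4, 0], "roll": 0},
    {"fingers": 1, "translation": [-4.5, -4, 0], "roll": 0},
    {"fingers": 1, "translation": [-7, -4, 0], "roll": 0},
    {"fingers": 1, "translation": [-7, -4, 0], "roll": 0}
  ]
}}

```text
clock: 5.58
eef_pos: [0.5816, -0.0082, 0.2238]
tool_rot: [0.814, -0.581, -0.003, 0.002]
ft_force: [-0.1, 0.4, -0.5]
grip_width: 0.0
```

```bash
python3 -c "
from h import *
st((.0,.118,.226));print(bot.get_obs()['joint_pos'])"
```

```text
t 5.58 TCP shifter [0.0682 0.122 ] z 0.2238 F shifter [-0.   0.4] Fz -0.5 grip 3.401516355241403e-05 xang-(-y) 0.25
move cm [ 0.37  6.83 -0.18]
[-1.41803844e-02  4.18182943e-01  2.00257424e-01  1.35931327e+00
  2.18363135e-04  2.79751082e+00]
```

Call:
{"name": "play_rows", "arguments": {
  "motion": [
    {"fingers": 1, "translation": [0, 1, -0.4], "roll": -7},
    {"fingers": 1, "translation": [0, 2.5, -0.4], "roll": -14},
    {"fingers": 1, "translation": [0, 4, -0.4], "roll": -21},
    {"fingers": 1, "translation": [0, 5.5, -0.4], "roll": -28},
    {"fingers": 1, "translation": [0, 6.8, -0.4], "roll": -35},
    {"fingers": 1, "translation": [0, 6.8, -0.4], "roll": -42},
    {"fingers": 1, "translation": [0, 6.8, -0.4], "roll": -49},
    {"fingers": 1, "translation": [0, 6.8, -0.4], "roll": -56},
    {"fingers": 1, "translation": [0, 6.8, -0.4], "roll": -63},
    {"fingers": 1, "translation": [0, 6.8, -0.4], "roll": -70},
    {"fingers": 1, "translation": [0, 6.8, -0.4], "roll": -77},
    {"fingers": 1, "translation": [0, 6.8, -0.4], "roll": -84},
    {"fingers": 1, "translation": [0, 6.8, -0.4], "roll": -90},
    {"fingers": 1, "translation": [0, 6.8, -0.4], "roll": -90},
    {"fingers": 1, "translation": [0, 6.8, -0.4], "roll": -90}
  ]
}}

```text
clock: 6.83
eef_pos: [0.5192, -0.0335, 0.2284]
tool_rot: [0.987, 0.161, -0.002, 0.0]
ft_force: [-0.7, 0.8, 1.0]
grip_width: -0.0002
```

```bash
python3 -c "
from h import *
st((.0,.055,.229))"
```

```text
t 6.83 TCP shifter [0.001 0.118] z 0.2284 F shifter [-0.4  1. ] Fz 1.0 grip -0.00023173667556367585 xang-(-y) 89.86
move cm [-0.08  6.3  -0.06]
```

Call:
{"name": "play_rows", "arguments": {
  "motion": [
    {"fingers": 1, "translation": [-0.1, 1, 0], "roll": 0},
    {"fingers": 1, "translation": [-0.1, 2, 0], "roll": 0},
    {"fingers": 1, "translation": [-0.1, 2.8, 0], "roll": 0},
    {"fingers": 1, "translation": [-0.1, 3.3, 0], "roll": 0},
    {"fingers": 1, "translation": [-0.1, 3.6, 0], "roll": 0},
    {"fingers": 1, "translation": [-0.1, 3.9, 0], "roll": 0},
    {"fingers": 1, "translation": [-0.1, 4.2, 0], "roll": 0},
    {"fingers": 1, "translation": [-0.1, 4.5, 0], "roll": 0},
    {"fingers": 1, "translation": [-0.1, 4.8, 0], "roll": 0},
    {"fingers": 1, "translation": [-0.1, 5.1, 0], "roll": 0},
    {"fingers": 1, "translation": [-0.1, 5.4, 0], "roll": 0},
    {"fingers": 1, "translation": [-0.1, 5.4, 0], "roll": 0}
  ]
}}

```text
clock: 7.83
eef_pos: [0.5364, -0.0836, 0.2297]
tool_rot: [0.987, 0.163, 0.0, -0.001]
ft_force: [-0.9, 3.9, 2.6]
grip_width: 0.0002
```

```bash
python3 -c "
from h import *
st((.0,.030,.229))"
```

```text
t 7.83 TCP shifter [0.0013 0.065 ] z 0.2297 F shifter [0.4 4. ] Fz 2.6 grip 0.00023020483174670379 xang-(-y) 90.06
move cm [-0.13  3.5   0.07]
```

Force is about 4 N, so the lever is moving freely through the neutral channel. I'll continue.

Call:
{"name": "play_rows", "arguments": {
  "motion": [
    {"fingers": 1, "translation": [0, 0.3, 0], "roll": 0},
    {"fingers": 1, "translation": [0, 0.6, 0], "roll": 0},
    {"fingers": 1, "translation": [0, 0.9, 0], "roll": 0},
    {"fingers": 1, "translation": [0, 1.2, 0], "roll": 0},
    {"fingers": 1, "translation": [0, 1.5, 0], "roll": 0},
    {"fingers": 1, "translation": [0, 1.8, 0], "roll": 0},
    {"fingers": 1, "translation": [0, 2.1, 0], "roll": 0},
    {"fingers": 1, "translation": [0, 2.4, 0], "roll": 0},
    {"fingers": 1, "translation": [0, 2.7, 0], "roll": 0},
    {"fingers": 1, "translation": [0, 3.0, 0], "roll": 0},
    {"fingers": 1, "translation": [0, 3.2, 0], "roll": 0},
    {"fingers": 1, "translation": [0, 3.3, 0], "roll": 0},
    {"fingers": 1, "translation": [0, 3.3, 0], "roll": 0}
  ]
}}

```text
clock: 8.92
eef_pos: [0.5472, -0.116, 0.2292]
tool_rot: [0.987, 0.162, -0.0, 0.0]
ft_force: [-1.3, 3.1, 2.9]
grip_width: -0.0004
```

```bash
python3 -c "
from h import *
st((.0,.030,.229))
c=bot.camera('side')
cv2.imwrite('pics/side4.png',cv2.resize(c['pixels'][80:180,300:420][:,:,::-1],None,fx=5,fy=5,interpolation=cv2.INTER_CUBIC))
for s,t in((.05,0),(0,0),(-.05,0),(0,.05)):
    p=np.r_[C+M@[.195*np.sin(t),.195*np.sin(s)*np.cos(t)],.04+.195*np.cos(s)*np.cos(t)]
    print(s,t,((proj(c,p)+.5-[300,80])*5-.5).round(1))
"
```

```text
t 8.92 TCP shifter [0.0011 0.0309] z 0.2292 F shifter [-0.3  3.3] Fz 2.9 grip -0.00036360548070388216 xang-(-y) 90.02
move cm [-0.11  0.09  0.02]
0.05 0 [342.3 244.5]
0 0 [346.4 230.1]
-0.05 0 [350.5 216.8]
0 0.05 [325.1 227.2]
```

View pics/side4.png

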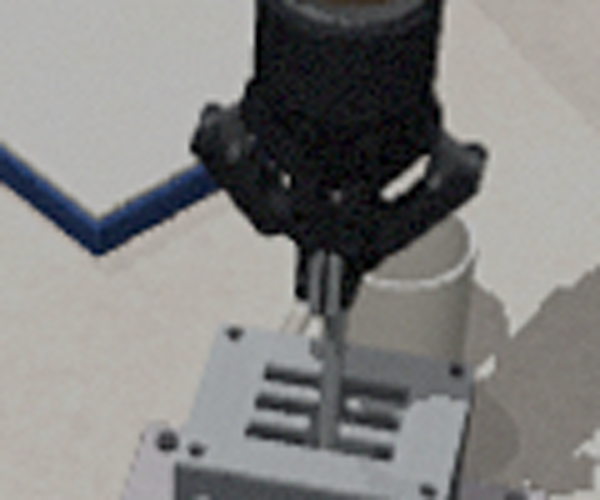

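The fingers hide the knob here, but the shaft rises through the middle of the gate to where the knob should be, near (346,230). I'll withdraw, then confirm from above.

Call:
{"name": "play_rows", "arguments": {
  "motion": [
    {"fingers": 1, "translation": [0, -1, 0], "roll": 0},
    {"fingers": 1, "translation": [0, -3, 0], "roll": 0},
    {"fingers": 1, "translation": [0, -5, 0], "roll": 0},
    {"fingers": 1, "translation": [-1, -7, 0], "roll": 7},
    {"fingers": 1, "translation": [-3, -7, 0], "roll": 14},
    {"fingers": 1, "translation": [-5, -7, 0], "roll": 21},
    {"fingers": 1, "translation": [-7, -7, 0], "roll": 28},
    {"fingers": 1, "translation": [-9, -7, 0], "roll": 35},
    {"fingers": 1, "translation": [-10, -7, 0], "roll": 42},
    {"fingers": 1, "translation": [-10, -7, 0], "roll": 49},
    {"fingers": 1, "translation": [-10, -7, 0], "roll": 56},
    {"fingers": 1, "translation": [-10, -7, 0], "roll": 63},
    {"fingers": 1, "translation": [-10, -7, 0], "roll": 70},
    {"fingers": 1, "translation": [-10, -7, 0], "roll": 77},
    {"fingers": 1, "translation": [-10, -7, 0], "roll": 84},
    {"fingers": 1, "translation": [-10, -7, 0], "roll": 90},
    {"fingers": 1, "translation": [-10, -7, 0], "roll": 90}
  ]
}}

```text
clock: 10.38
eef_pos: [0.4299, -0.0815, 0.2291]
tool_rot: [0.812, -0.584, 0.001, 0.001]
ft_force: [-0.1, 0.1, 0.4]
grip_width: -0.0001
```

```bash
python3 -c "
from h import *
st((-.07,.0,.229))
T=bot.camera('top');c=bot.camera('side')
a=cv2.resize(T['pixels'][165:265,345:465][:,:,::-1],None,fx=5,fy=5,interpolation=cv2.INTER_CUBIC)
b=cv2.resize(c['pixels'][80:180,300:420][:,:,::-1],None,fx=4,fy=4,interpolation=cv2.INTER_CUBIC)
cv2.imwrite('pics/top5.png',a)
cv2.imwrite('pics/side5.png',b)
for s,t in((.05,0),(0,0),(-.05,0),(0,.05)):
    p=np.r_[C+M@[.195*np.sin(t),.195*np.sin(s)*np.cos(t)],.04+.195*np.cos(s)*np.cos(t)]
    print(s,t,((proj(T,p)+.5-[345,165])*5-.5).round(1),proj(c,p).round(1))
print(knobblob(c,(369,126),thr=70))
"
```

```text
t 10.38 TCP shifter [-0.099   0.1011] z 0.2291 F shifter [-0.1  0.1] Fz 0.4 grip -7.270396036383059e-05 xang-(-y) -0.05
move cm [10.11 -2.91  0.02]
0.05 0 [362.6 233.1] [368.1 128.5]
0 0 [387.  224.1] [368.9 125.6]
-0.05 0 [411.2 215.2] [369.7 123. ]
0 0.05 [377. 200.] [364.6 125. ]
((368.5, 126.75), 10.262288093566895)
```

View pics/top5.png

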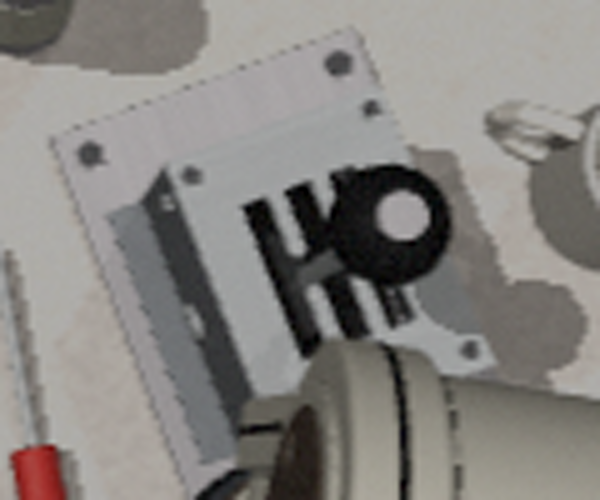

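Knob at crop (391,224) against (387,224) predicted, so select ≈ -0.01 and shift ≈ 0: neutral, middle lane. Now I go behind it and push forward.

Call:
{"name": "play_rows", "arguments": {
  "motion": [
    {"fingers": 1, "translation": [1.5, 0, 0], "roll": 0},
    {"fingers": 1, "translation": [4, 0, 0], "roll": 0},
    {"fingers": 1, "translation": [6.5, 0, 0], "roll": 0},
    {"fingers": 1, "translation": [9, 0, 0], "roll": 0},
    {"fingers": 1, "translation": [10.1, -1, 0], "roll": 0},
    {"fingers": 1, "translation": [10.1, -2.5, 0], "roll": 0},
    {"fingers": 1, "translation": [10.1, -4, 0], "roll": 0},
    {"fingers": 1, "translation": [10.1, -5.2, 0], "roll": 0},
    {"fingers": 1, "translation": [10.1, -6.0, 0], "roll": 0},
    {"fingers": 1, "translation": [10.1, -6.4, 0], "roll": 0},
    {"fingers": 1, "translation": [10.1, -6.7, 0], "roll": 0},
    {"fingers": 1, "translation": [10.1, -7.0, 0], "roll": 0},
    {"fingers": 1, "translation": [10.1, -7.3, 0], "roll": 0},
    {"fingers": 1, "translation": [10.1, -7.6, 0], "roll": 0},
    {"fingers": 1, "translation": [10.1, -8.0, 0], "roll": 0},
    {"fingers": 1, "translation": [10.1, -8.4, 0], "roll": 0},
    {"fingers": 1, "translation": [10.1, -8.8, 0], "roll": 0},
    {"fingers": 1, "translation": [10.1, -9.0, 0], "roll": 0},
    {"fingers": 1, "translation": [10.1, -9.0, 0], "roll": 0}
  ]
}}

```text
clock: 12.07
eef_pos: [0.5482, -0.1479, 0.2292]
tool_rot: [0.813, -0.583, 0.0, -0.0]
ft_force: [-2.8, -1.4, 2.4]
grip_width: 0.0001
```

```bash
python3 -c "
from h import *
st((.035,.0,.223))"
```

```text
t 12.07 TCP shifter [-0.0082  0.0003] z 0.2292 F shifter [-3.1 -0.4] Fz 2.4 grip 5.750288109029041e-05 xang-(-y) 0.07
move cm [ 0.03 -4.32  0.62]
```

Call:
{"name": "play_rows", "arguments": {
  "motion": [
    {"fingers": 1, "translation": [0, -0.3, 0], "roll": 0},
    {"fingers": 1, "translation": [0, -0.6, 0.1], "roll": 0},
    {"fingers": 1, "translation": [0, -0.9, 0.1], "roll": 0},
    {"fingers": 1, "translation": [0, -1.2, 0.2], "roll": 0},
    {"fingers": 1, "translation": [0, -1.5, 0.2], "roll": 0},
    {"fingers": 1, "translation": [0, -1.8, 0.3], "roll": 0},
    {"fingers": 1, "translation": [0, -2.1, 0.3], "roll": 0},
    {"fingers": 1, "translation": [0, -2.4, 0.4], "roll": 0},
    {"fingers": 1, "translation": [0, -2.7, 0.4], "roll": 0},
    {"fingers": 1, "translation": [0, -3.0, 0.5], "roll": 0},
    {"fingers": 1, "translation": [0, -3.3, 0.5], "roll": 0},
    {"fingers": 1, "translation": [0, -3.6, 0.5], "roll": 0},
    {"fingers": 1, "translation": [0, -3.8, 0.5], "roll": 0},
    {"fingers": 1, "translation": [0, -3.8, 0.5], "roll": 0}
  ]
}}

```text
clock: 13.23
eef_pos: [0.5834, -0.1357, 0.2232]
tool_rot: [0.813, -0.583, -0.001, 0.0]
ft_force: [-3.6, -2.4, -1.4]
grip_width: -0.0
```

```bash
python3 -c "
from h import *
st((.035,.0,.223))"
```

```text
t 13.23 TCP shifter [0.0291 0.0006] z 0.2232 F shifter [-4.2 -1.2] Fz -1.4 grip -2.731186423276882e-05 xang-(-y) 0.05
move cm [ 0.06 -0.59  0.02]
```

Call:
{"name": "play_rows", "arguments": {
  "motion": [
    {"fingers": 1, "translation": [0, -0.1, 0], "roll": 0},
    {"fingers": 1, "translation": [0, -0.2, 0], "roll": 0},
    {"fingers": 1, "translation": [0, -0.3, 0], "roll": 0},
    {"fingers": 1, "translation": [0, -0.4, 0], "roll": 0},
    {"fingers": 1, "translation": [0, -0.4, 0], "roll": 0},
    {"fingers": 1, "translation": [0, -0.4, 0], "roll": 0}
  ]
}}

```text
clock: 13.73
eef_pos: [0.5874, -0.1345, 0.2243]
tool_rot: [0.813, -0.583, -0.0, -0.0]
ft_force: [-4.3, -1.8, -3.5]
grip_width: -0.0001
```

```bash
python3 -c "
from h import *
st((.035,.0,.223))"
```

```text
t 13.73 TCP shifter [0.0333 0.0004] z 0.2243 F shifter [-4.7 -0.3] Fz -3.5 grip -0.00013495352533991805 xang-(-y) 0.05
move cm [ 0.04 -0.17  0.13]
```

Call:
{"name": "play_rows", "arguments": {
  "motion": [
    {"fingers": 1, "translation": [0, -0.1, 0], "roll": 0},
    {"fingers": 1, "translation": [0, -0.2, 0], "roll": 0},
    {"fingers": 1, "translation": [0, -0.2, 0], "roll": 0},
    {"fingers": 1, "translation": [0, -0.2, 0], "roll": 0}
  ]
}}

```text
clock: 14.07
eef_pos: [0.5893, -0.134, 0.2243]
tool_rot: [0.813, -0.583, -0.0, -0.0]
ft_force: [-4.8, 0.2, -3.2]
grip_width: 0.0004
```

```bash
python3 -c "
from h import *
st((.035,.0,.223))
c=bot.camera('side')
cv2.imwrite('pics/side6.png',cv2.resize(c['pixels'][80:180,300:420][:,:,::-1],None,fx=5,fy=5,interpolation=cv2.INTER_CUBIC))
for s,t in((0,.28),(0,.31),(0,.34)):
    p=np.r_[C+M@[.195*np.sin(t),.195*np.sin(s)*np.cos(t)],.04+.195*np.cos(s)*np.cos(t)]
    print(s,t,((proj(c,p)+.5-[300,80])*5-.5).round(1))
"
```

```text
t 14.07 TCP shifter [0.0353 0.0004] z 0.2243 F shifter [-4.5  1.7] Fz -3.2 grip 0.0004235589685756656 xang-(-y) 0.05
move cm [0.04 0.03 0.13]
0 0.28 [229.  224.5]
0 0.31 [216.9 225.4]
0 0.34 [205.  226.7]
```

View pics/side6.png

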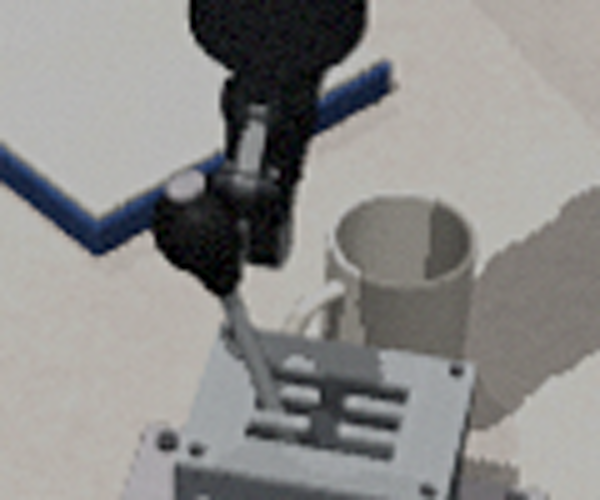

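The knob's left edge is at 154, putting its centre near 203, and the end stop predicts 205. It is in the middle slot and almost home. I'll creep forward until I feel the stop.

Call:
{"name": "play_rows", "arguments": {
  "motion": [
    {"fingers": 1, "translation": [0, -0.1, 0], "roll": 0},
    {"fingers": 1, "translation": [0, -0.1, 0], "roll": 0},
    {"fingers": 1, "translation": [0, -0.1, 0], "roll": 0}
  ]
}}

```text
clock: 14.37
eef_pos: [0.59, -0.1337, 0.2242]
tool_rot: [0.813, -0.583, -0.0, 0.0]
ft_force: [-4.2, -1.0, -4.7]
grip_width: -0.0
```

```bash
python3 -c "
from h import *
st((.035,.0,.223))"
```

```text
t 14.37 TCP shifter [0.036  0.0004] z 0.2242 F shifter [-4.3  0.4] Fz -4.7 grip -1.5494319489768762e-05 xang-(-y) 0.04
move cm [0.04 0.1  0.12]
```

Call:
{"name": "play_rows", "arguments": {
  "motion": [
    {"fingers": 1, "translation": [0, -0.1, 0], "roll": 0},
    {"fingers": 1, "translation": [0, -0.1, 0], "roll": 0},
    {"fingers": 1, "translation": [0, -0.1, 0], "roll": 0}
  ]
}}

```text
clock: 14.62
eef_pos: [0.5907, -0.1335, 0.2241]
tool_rot: [0.813, -0.583, -0.0, 0.0]
ft_force: [-6.0, -1.2, -2.7]
grip_width: -0.0001
```

```bash
python3 -c "
from h import *
st()"
```

```text
t 14.62 TCP shifter [0.0367 0.0004] z 0.2241 F shifter [-6.1  0.8] Fz -2.7 grip -5.76830293455738e-05 xang-(-y) 0.04
```

Call:
{"name": "play_rows", "arguments": {
  "motion": [
    {"fingers": 1, "translation": [0, -0.1, 0], "roll": 0},
    {"fingers": 1, "translation": [0, -0.1, 0], "roll": 0},
    {"fingers": 1, "translation": [0, -0.1, 0], "roll": 0}
  ]
}}

```text
clock: 14.87
eef_pos: [0.5912, -0.1332, 0.2239]
tool_rot: [0.812, -0.583, -0.001, 0.001]
ft_force: [-6.7, -2.4, -3.3]
grip_width: -0.0005
```

```bash
python3 -c "
from h import *
st()"
```

```text
t 14.87 TCP shifter [0.0373 0.0004] z 0.2239 F shifter [-7.2 -0.2] Fz -3.3 grip -0.0004959888100740273 xang-(-y) 0.02
```

Force is rising (4.3 → 7.2 N) and the advance is slowing, so the stop is reached gently. Now I withdraw and verify.

Call:
{"name": "play_rows", "arguments": {
  "motion": [
    {"fingers": 1, "translation": [0, 1, 0], "roll": 0},
    {"fingers": 1, "translation": [0, 3, 0], "roll": 0},
    {"fingers": 1, "translation": [0, 6, 0], "roll": 0},
    {"fingers": 1, "translation": [0, 9, 0], "roll": 0},
    {"fingers": 1, "translation": [0, 12, -2], "roll": 0},
    {"fingers": 1, "translation": [0, 15, -4], "roll": 0},
    {"fingers": 1, "translation": [0, 18, -5], "roll": 0},
    {"fingers": 1, "translation": [3, 20, -5], "roll": 0},
    {"fingers": 1, "translation": [6, 22, -5], "roll": 0},
    {"fingers": 1, "translation": [9, 24, -5], "roll": 0},
    {"fingers": 1, "translation": [12, 26, -5], "roll": 0},
    {"fingers": 1, "translation": [14, 28, -5], "roll": 0},
    {"fingers": 1, "translation": [14, 28, -5], "roll": 0},
    {"fingers": 1, "translation": [14, 28, -5], "roll": 0}
  ]
}}

```text
clock: 16.03
eef_pos: [0.3728, -0.3574, 0.2756]
tool_rot: [0.812, -0.584, 0.003, -0.0]
ft_force: [0.6, 0.2, -0.8]
grip_width: -0.0003
```

```bash
python3 -c "
from h import *
st()
T=bot.camera('top');c=bot.camera('side')
a=cv2.resize(T['pixels'][130:310,330:510][:,:,::-1],(450,450),interpolation=cv2.INTER_CUBIC)
b=cv2.resize(c['pixels'][80:180,300:370][:,:,::-1],(315,450),interpolation=cv2.INTER_CUBIC)
cv2.imwrite('pics/end.png',np.hstack([a,b]))
for s,t in((0,.30),(0,.32),(0,.34),(0,.36)):
    p=np.r_[C+M@[.195*np.sin(t),.195*np.sin(s)*np.cos(t)],.04+.195*np.cos(s)*np.cos(t)]
    print(t,proj(T,p).round(1),((proj(T,p)-[330,130])*2.5).round(),proj(c,p).round(1),((proj(c,p)-[300,80])*4.5).round())
print(knobblob(c,proj(c,p),thr=70),knobblob(T,proj(T,p),thr=70))
"
```

```text
t 16.03 TCP shifter [-0.2413 -0.1421] z 0.2756 F shifter [ 0.7 -0. ] Fz -0.8 grip -0.0002840350855995474 xang-(-y) -0.11
0.3 [409.6 182.1] [199. 130.] [343.8 124.6] [197. 201.]
0.32 [408.7 180.5] [197. 126.] [342.2 124.8] [190. 201.]
0.34 [407.9 178.9] [195. 122.] [340.6 124.9] [183. 202.]
0.36 [407.1 177.3] [193. 118.] [339.  125.1] [176. 203.]
((339.7696533203125, 126.16291809082031), 10.269007682800293) ((408.0, 179.5), 11.280613899230957)
```

View pics/end.png

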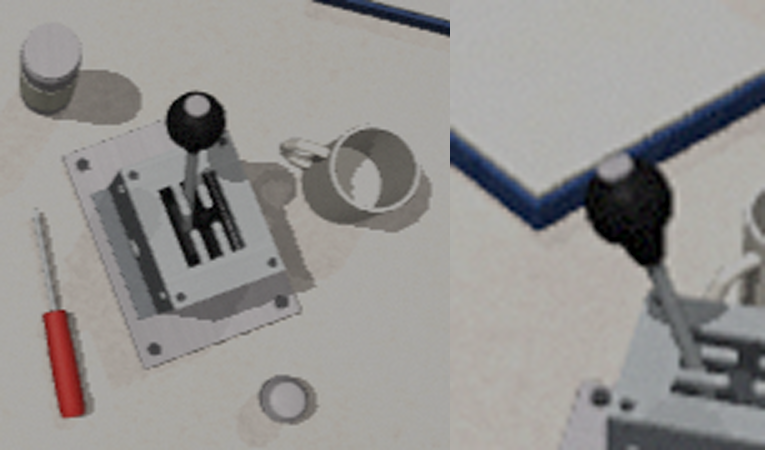

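The knob is at (196,122) in the top half against (195,122) predicted for shift = 0.34, and the shaft is in the middle front slot. The mug, can, screwdriver and spare knob haven't moved, and the robot is clear.

```bash
python3 -c "
from workcell import bot
print(bot.job_done())"
```

```text
the job is handed in; nothing more can be done
None
```

The lever is in third gear, fully home as far as the cameras and the wrist force show, and the job was handed in at about 16 s of the 51 s allowed.

- **Moves:** I found the lever part-way into first, at a shift of about 0.18 rad. With the closed fingertips I pushed it back to neutral from the front. I then pushed it across to the middle lane from the left, and forward into third from behind. Wrist readings taken at the end of each move during the pushes stayed at about 4–5 N sideways. At the end stop they rose to about 7 N, and I stopped there.
- **Last checks:** with the arm withdrawn, the knob in both views lay within about 1.5 pixels of where a shift of 0.34 rad in the middle lane would put it. The mug, can, screwdriver and spare knob looked unmoved, and the right-hand slots were never entered.
- **Doubts:** in one picture, during the sideways push, the fingers hid the knob. A top view after backing off confirmed it was in the middle lane. No check disagreed with the rest.

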